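# Hold the spring clamp open for the waiting part

## Robot

A 6-joint arm with a two-finger parallel gripper is mounted at the origin on the work surface; the furniture and walls round the work are solid. World frame = base frame: x ahead of the robot, y to its left, z up, the work surface at z = 0. Lengths are in m, angles in rad, forces in N, time in s.
With the tool pointing down it reaches from about 0.275 to 0.875 m from the base axis. Payload 12.5 kg.
Tool frame: the origin (TCP) lies at the very end of the fingers, on their centre line; the grasp point (between the pads) lies 19 mm behind it; z points along the fingers, y is the line along which they close (so a half turn about z gives the same grasp; the last joint's range is limited). The gripper opens to 85 mm and grips with 20 to 120 N. Pads are 22 mm wide; open, the fingers measure 114 mm over their backs; the gripper's body (76 mm by 85 mm) begins 54 mm behind the grasp point. The pads swing forward as they close: fully open they stand 13 mm farther back than shut.
Start: joints at [-1.361, 0.351, 1.652, -0, 1.139, -0.085], TCP at [0.16, -0.526, 0.231] pointing down, gripper open.
Joint ranges: [-2.75, 2.75], [-0.79, 2.1], [0.01, 2.65], [-1.57, 4.71], [0.07, 3.14], [-2.87, 2.87]. Speed limits (rad/s): [2.22, 2.22, 2.79, 3.14, 3.14, 3.14].

## Interface

Orientations are given as a 3x3 rotation matrix whose columns are the frame's x, y, z axes.
In Python, from bench import manip gives the robot as it stands. Calls block until the motion is done:
- manip.move_ptp(position, orientation): joint-space move of the TCP to a pose.
- manip.move_l(position, attitude=None, max_speed=0.15): straight line of the TCP; attitude=None keeps the orientation; max_speed is the mean speed in m/s.
- manip.move_j(angles): joint-space move.
- manip.set_gripper(opening, effort=None): opening from 0.0 (shut) to 1.0 (fully open); effort is the grip in N (None keeps the last); returns when the fingers have stopped.
- manip.dwell(seconds).
- manip.inverse_kinematics(position, orientation): joint angles nearest the present ones, or None.
- manip.grab_frame(name): name is "scene" or "top" or "wrist"; returns (picture, depth): 480x640x3 uint8, red, green, blue; 480x640 float32, m along the optical axis (not along the pixel's ray), 0 where there is no reading.
- manip.get_calibration(name): a dict with "camera_matrix" (3x3 intrinsics, pixels), "k1" (the pictures are not rectified: a ray, as slopes to the right and down, at radius r is drawn at 1 + k1 r^2 times it, then the intrinsics apply), "R" (3x3) and "t" (3): a world point X has camera coordinates R X + t. Camera axes: x right, y down, z forward; pixel columns grow to the right and rows downward; lengths in m; the calibration is good to about 2 mm. A picture is of the moment at which its call begins: read the wrist's pose just before it. get_calibration takes no time and is no camera call; for the wrist camera it gives the pose at the moment of the call.
A pose or a line that the arm cannot do raises manip.Unreachable and nothing moves.
- manip.sign_off(): hands the job in; it is judged then, once.
Trained networks look in the newest picture that a camera, given by its name, has taken for a name from the list of things; names that differ only in an ending like _2 or _b are one class to them, and where a whole thing is asked for, a point or a joint stands for the part that bears it (a point fixed in the world has none). Each returns a list of dicts, best first, with "confidence" (0 to 1); they miss things now and then, are a little off and sometimes report something else, mostly with a low value. They report only what shows in the picture. A call takes as long as a camera call. They do not tell look-alikes from the thing itself.
- manip.look_for(camera, name): "at" ([x, y, z] in m, in world coordinates, good to about 4 mm: the middle of the surface that is visible of it).
Readings, each from a call of its own:
- manip.current_time(): time.
- manip.current_qpos(): joint angles.
- manip.current_joint_vel(): joint speeds.
- manip.current_joint_torque(): joint torques, N m.
- manip.current_ee_pos(): TCP position.
- manip.current_tcp_rot(): TCP orientation.
- manip.current_force(): force on the tool from outside, world axes, zero at the start.
- manip.current_ft_torque(): the same for the moment, N m.
- manip.current_grip_width(): opening from 0.0 (shut) to 1.0 (fully open).
- manip.current_grip_force(): force on a finger pad.
Only numpy, scipy, OpenCV 4.12 (cv2) and the standard library are available. Lean on these libraries where they do the work, as an engineer would, in place of code of your own. Each camera call takes 0.05 s, during which the arm holds its last target. There are 200 camera calls.

## Task

See which part waits in the small yellow tray, then pull the red handle of the spring test clamp so that its yellow pointer stands on the line for that part: orange line for the grey plug, green line for the green cell, white line for the white fuse. Keep holding the handle there, jaw still, so that I can lay the part in: the program finishes while the gripper holds the clamp open. Leave all the other things where they are.

Things in the scene. Friction and masses are not known exactly. Their poses are not given: they have to be found in the camera images.
- clamp: Spring test clamp, fixed: aluminium base 280 x 110 x 12 mm, two rods along its x axis, on them a blue sliding jaw with a red handle that opens towards -x. Origin on the bench under the rods. Grey fixed jaw 46 mm high at x = 95 to 121 mm, grey end bracket 42 mm high at x = -145 to -127 mm. On the base at y = 39 to 65 mm a black scale strip with three coloured lines.
- jaw (a joint): How far the sliding jaw is pulled open (m): 0 shut (the start), 0.095 at the end stop. A spring always pulls it shut: about 4 N at 0, 12 N at 0.09; let go, it slides back. The pointer stands on the orange line at 0.027, on the green at 0.046, on the white at 0.082.
- handle (a point): Grip point of the red handle on the sliding jaw, 82 mm above the bench. The handle is an upright block, 14 mm thick along the clamp's x, 36 mm wide along its y, its top 100 mm above the bench, free from 51 mm up; this point is on its centre line, 18 mm below the top. The blue jaw below it is 45 x 64 mm and 46 mm high.
- pointer (a point): Tip of the yellow pointer that moves with the sliding jaw, just above the scale strip. It stands on a line when both have the same x in the clamp's frame.
- mark_plug (a point): Middle of the orange line, the nearest to the shut position: the opening for the plug. Lines are 4 mm wide, 24 mm long.
- mark_cell (a point): Middle of the green line: the opening for the cell.
- mark_fuse (a point): Middle of the white line, the farthest: the opening for the fuse.
- next_tray: Small yellow open tray, 85 x 132 x 18 mm, fixed, one compartment: holds the one part that waits. Origin at the centre of its underside.
- stock_tray: Grey open tray with two compartments, 160 x 132 x 18 mm, fixed: the other two parts lie here. Origin at the centre of its underside.
- plug: Pale grey round plug, 22 x 50 x 22 mm, lying. Origin at the centre of its underside, long axis y.
- cell: Green round cell, 18 x 67 x 18 mm, lying. Origin at the centre of its underside, long axis y.
- fuse: White ceramic fuse with a metal tab at each end, 23 x 102 x 23 mm, lying. Origin at the centre of its underside, long axis y.
- fuse_carton: Small brown carton, 69 x 112 x 62 mm, loose: leave it. Origin at the centre of its underside.
Not all that is in view belongs to the job. Several things have the shape of the next_tray; the one meant has the colours described above.

How it is judged:
By the outcome, as a careful person would: the job done as asked, in the order asked, and still so for the second after the job is handed in, while the arm keeps its last pose, push and grip.
It also fails if it takes over 32 s, if anything falls off the work surface, if the arm or the gripper's body presses on something with over 40 N, if the wrist force passes 120 N, or if a joint passes its speed limit or range.

## Working session

There is one attempt and no reset: what is moved stays moved. The work goes in short steps, each a Python script; the robot and the scene stay as the last script left them, time stands still between calls to the robot, and variables do not carry over. Pictures are saved under pics/ and viewed, at most 10 in all, crops included, and the job is handed in when it is done.

```bash
mkdir -p pics
python3 - <<'E'
from bench import manip
import cv2,numpy as np
ims=[]
for c in ("scene","top"):
    p,d=manip.grab_frame(c); cv2.imwrite(f"pics/{c}0.png",p[:,:,::-1]); np.save(f"pics/{c}0.npy",d)
    for n in ("clamp","handle","pointer","mark_plug","mark_cell","mark_fuse","next_tray","plug","cell","fuse","fuse_carton","stock_tray"):
        print(c,n,[(np.round(r["at"],3).tolist(),round(r["confidence"],2)) for r in manip.look_for(c,n)[:3]])
print(manip.current_time())
E
```

```text
scene clamp [([0.422, 0.101, 0.01], 0.61)]
scene handle [([0.429, 0.079, 0.05], 0.76)]
scene pointer [([0.425, 0.077, 0.048], 0.86), ([0.427, 0.092, 0.012], 0.48)]
scene mark_plug [([0.429, 0.092, 0.008], 0.8)]
scene mark_cell [([0.427, 0.094, 0.012], 0.73)]
scene mark_fuse [([0.428, 0.093, 0.015], 0.76)]
scene next_tray [([0.376, -0.331, 0.004], 0.83), ([0.406, -0.485, -0.0], 0.72)]
scene plug [([0.429, 0.094, 0.008], 0.24)]
scene cell [([0.365, 0.344, 0.02], 0.75), ([0.442, 0.349, 0.021], 0.61)]
scene fuse [([0.443, 0.35, 0.02], 0.78)]
scene fuse_carton []
scene stock_tray [([0.401, 0.343, 0.005], 0.98)]
top clamp [([0.427, 0.02, 0.013], 0.97), ([0.445, 0.073, 0.046], 0.36)]
top handle [([0.444, 0.074, 0.048], 0.65)]
top pointer [([0.445, 0.074, 0.045], 0.79)]
top mark_plug [([0.427, 0.022, 0.006], 0.81)]
top mark_cell [([0.427, 0.024, 0.008], 0.78)]
top mark_fuse [([0.428, 0.022, 0.013], 0.58)]
top next_tray [([0.391, -0.304, 0.001], 0.76), ([0.41, -0.486, 0.001], 0.71), ([0.441, 0.068, 0.047], 0.48)]
top plug []
top cell [([0.574, -0.274, 0.059], 0.65), ([0.428, 0.023, 0.013], 0.5), ([0.374, 0.344, 0.023], 0.44)]
top fuse [([0.427, 0.023, 0.01], 0.54), ([0.454, 0.347, 0.021], 0.47)]
top fuse_carton [([0.573, -0.271, 0.06], 0.62)]
top stock_tray [([0.407, 0.346, 0.004], 0.74)]
1.3
```

View pics/scene0.png

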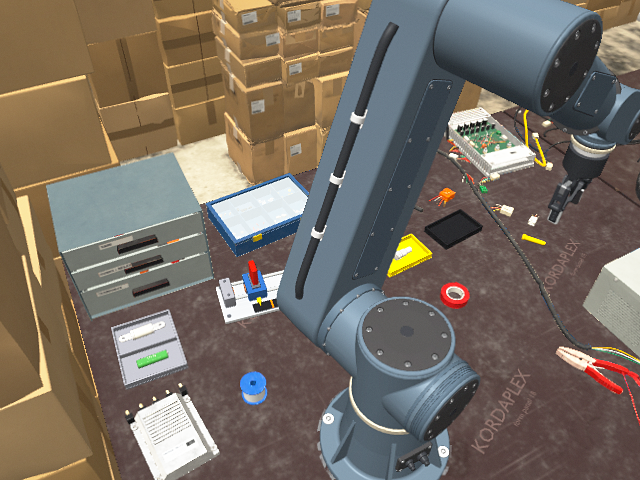

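View pics/top0.png

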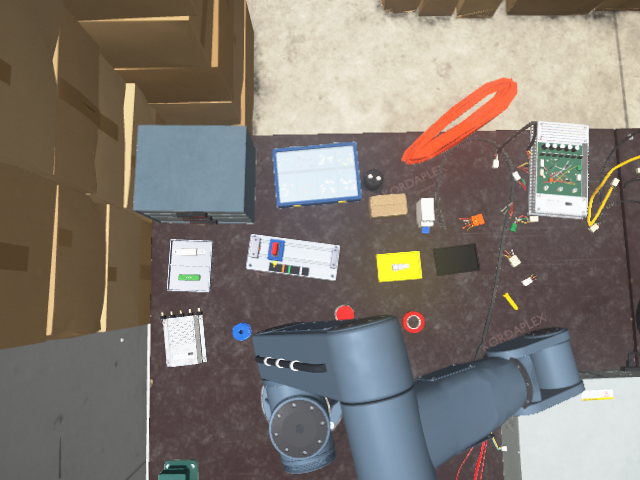

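The scene view shows a yellow tray at (408,255) and a black look-alike at (453,229). The stock tray at (150,345) holds a white fuse-like part and a green cell. In the top view, the yellow tray is at (399,266), the black one at (456,260), and the clamp at (293,257) with its handle at (274,249). The yellow tray fits the description by colour, and I'll confirm it and its part in an enlarged crop.

Run:
```python
import cv2,numpy as np
t=cv2.imread("pics/top0.png");s=cv2.imread("pics/scene0.png")
R=lambda i,y0,y1,x0,x1,w,h:cv2.resize(i[y0:y1,x0:x1],(w,h),interpolation=cv2.INTER_CUBIC)
a=R(t,228,288,240,345,525,300); b=R(t,245,290,370,430,275,300)[:, :275]
c=R(t,230,300,160,220,257,300); d=R(s,225,285,380,440,275,300); e=R(s,250,330,210,290,268,300)
cv2.imwrite("pics/crop1.png",np.vstack([np.hstack([a,b]),np.hstack([c,d,e])]))
```

```text
(no output)
```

View pics/crop1.png

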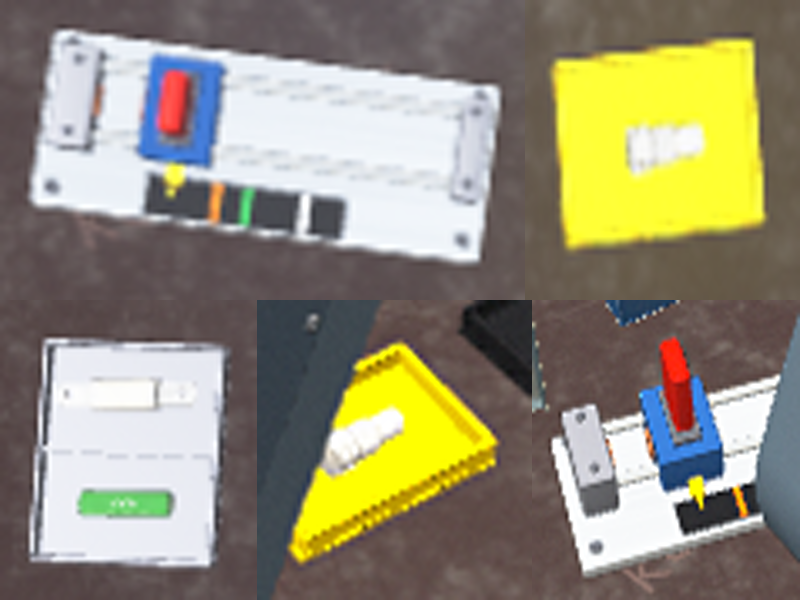

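The yellow tray (top view, (399,266)) holds a short stepped pale grey plug. The fuse and the cell are both in the stock tray, so the target is the **orange line, 0.027**. The clamp's +x points left in the top image, roughly world +y, and the scale is on the near side, which matches the description. Next I'll get its yaw and handle position, then move above it.

```bash
cat > h.py <<'E'
import cv2,numpy as np
from bench import manip
def ray_plane(cal,uv,z):
    """pixels -> world points on the horizontal plane z"""
    K=np.array(cal["camera_matrix"]);R=np.array(cal["R"]);t=np.array(cal["t"])
    D=np.array([cal["k1"],0,0,0,0.])
    s=cv2.undistortPoints(np.float64(uv).reshape(-1,1,2),K,D)[:,0]
    d=np.c_[s,np.ones(len(s))]@R; o=-R.T@t
    return o+d*((z-o[2])/d[:,2])[:,None]
def blob(p,name,box=None,minarea=4):
    """pixels (u,v) of the largest blob of a colour"""
    h=cv2.cvtColor(p,cv2.COLOR_RGB2HSV)
    lo,hi={"red":((0,170,90),(4,255,255)),"orange":((9,150,120),(20,255,255)),"yellow":((25,150,120),(33,255,255)),
      "green":((50,110,90),(80,255,255)),"blue":((100,130,60),(120,255,255))}[name]
    m=cv2.inRange(h,lo,hi)
    if box: k=np.zeros_like(m);k[box[1]:box[3],box[0]:box[2]]=1;m=m*k
    n,l,st,c=cv2.connectedComponentsWithStats(m)
    if n<2: return None
    i=1+np.argmax(st[1:,4]); v,u=np.nonzero(l==i); return np.c_[u,v].astype(float)
E
python3 - <<'E'
from h import *
p=cv2.imread("pics/top0.png")[:,:,::-1].copy(); cal=manip.get_calibration("top")
box=(240,228,345,288)
g={}
for n,z in (("red",.1),("blue",.046),("yellow",.015),("orange",.013),("green",.013)):
    b=blob(p,n,box); 
    if b is None: print(n,None); continue
    g[n]=ray_plane(cal,b.mean(0)[None],z)[0]; print(n,len(b),b.mean(0).round(1),g[n].round(4))
w=cv2.inRange(p,(170,170,170),(255,255,255)); k=np.zeros_like(w);k[228:288,240:345]=1
w=cv2.morphologyEx(w*k,cv2.MORPH_OPEN,np.ones((3,3)))
v,u=np.nonzero(w); h=cv2.convexHull(np.c_[u,v].astype(np.float32))[:,0]
W=ray_plane(cal,h,.012)[:,:2].astype(np.float32); print(cv2.minAreaRect(W))
E
```

```text
red 41 [274.2 248. ] [0.4478 0.073  0.1   ]
blue 168 [276.3 250.3] [0.4459 0.0717 0.046 ]
yellow 12 [274.2 263.2] [0.4091 0.0813 0.015 ]
orange 12 [282.6 268.4] [0.3925 0.0556 0.013 ]
green 16 [288.7 268.7] [0.3912 0.0368 0.013 ]
((0.4286312758922577, 0.0242728590965271), (0.28051722049713135, 0.10915498435497284), 81.18812561035156)
```

```bash
cat >> h.py <<'E'
yaw=np.deg2rad(81.2); cx=np.array([np.cos(yaw),np.sin(yaw),0]); cy=np.array([-np.sin(yaw),np.cos(yaw),0])
zd=np.array([0,0,-1.])
def rot(s): y=s*cx; return np.c_[np.cross(y,zd),y,zd]
E
python3 - <<'E'
from h import *
P=np.array([.447,.073,.24])
q={s:manip.inverse_kinematics(P,rot(s)) for s in(1,-1)}
for s in q: print(s,None if q[s] is None else np.round(q[s],2))
s=min((s for s in q if q[s] is not None),key=lambda s:abs(q[s][5])); print(s)
manip.set_gripper(1.0,40)
manip.move_ptp(P,rot(s))
cal=manip.get_calibration("wrist"); p,d=manip.grab_frame("wrist")
cv2.imwrite("pics/w1.png",p[:,:,::-1]); np.savez("pics/w1.npz",d=d,K=cal["camera_matrix"],k1=cal["k1"],R=cal["R"],t=cal["t"])
for n in ("handle","pointer","mark_plug"): print(n,[(np.round(r["at"],3).tolist(),round(r["confidence"],2)) for r in manip.look_for("wrist",n)[:2]])
print(manip.current_time(),manip.current_ee_pos(),manip.current_force())
E
```

```text
1 [ 0.06  0.16  1.88 -0.    1.1  -1.36]
-1 [ 0.06  0.16  1.88 -0.    1.1   1.78]
1
handle [([0.443, 0.081, 0.054], 0.65)]
pointer [([0.436, 0.072, 0.047], 0.95)]
mark_plug [([0.423, 0.02, 0.012], 0.64)]
4.0833 [0.44709788 0.07262011 0.23996041] [ 0.0130747  -0.0347555  -0.79347658]
```

View pics/w1.png

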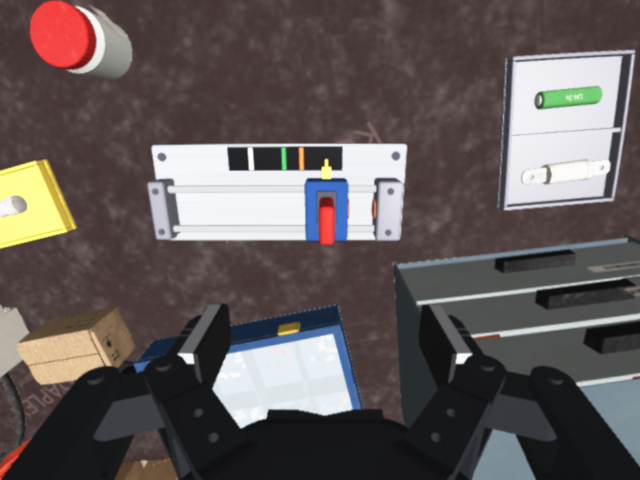

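The wrist view shows the whole clamp: handle at (327,220), pointer tip at (326,161), orange line at (301,159). The grip axis is parallel to the clamp's x. I'll refine the handle position with depth, then descend, grip and pull.

```bash
cat >> h.py <<'E'
def meas(p,cal,d=None):
    o={}
    for n,z in (("orange",.013),("green",.013),("yellow",.015)):
        b=blob(p,n,(140,60,420,260))
        if b is None: o[n]=None;continue
        if n=="yellow": b=b[b[:,1]<np.percentile(b[:,1],30)]   # tip
        o[n]=ray_plane(cal,b.mean(0)[None],z)[0]
    return o
E
python3 - <<'E'
from h import *
p=cv2.imread("pics/w1.png")[:,:,::-1].copy(); f=np.load("pics/w1.npz"); d=f["d"]
cal=dict(camera_matrix=f["K"],k1=float(f["k1"]),R=f["R"],t=f["t"])
b=blob(p,"red",(300,180,360,260)); D=d[b[:,1].astype(int),b[:,0].astype(int)]
K=f["K"]; s=cv2.undistortPoints(b.reshape(-1,1,2),K,np.array([cal["k1"],0,0,0]))[:,0]
X=(np.c_[s,np.ones(len(s))]*D[:,None]-f["t"])@f["R"]
ex=X[:,:2]@cx[:2]; ey=X[:,:2]@cy[:2]
print("z",np.percentile(X[:,2],[2,50,98]).round(3))
T=X[:,2]>np.percentile(X[:,2],98)-.006
print(T.sum(),"top along cx",ex[T].min(),ex[T].max(),"cy",ey[T].min(),ey[T].max())
o=meas(p,cal)
for n in o: print(n,o[n], o[n]@cx,o[n]@cy)
h=.5*(ex[T].min()+ex[T].max())*cx+.5*(ey[T].min()+ey[T].max())*cy; print("handle",h)
# direction of lines: base edges
w=cv2.inRange(p,(150,150,150),(255,255,255)); k=np.zeros_like(w); k[135:200,140:420]=1
e=[(u,np.nonzero(w[135:160,u])[0][0]+135) for u in range(165,395) if w[135:160,u].any()]
W=ray_plane(cal,e,.012); v=cv2.fitLine(W[:,:2].astype(np.float32),cv2.DIST_HUBER,0,.01,.01).ravel(); print("edge angle",np.rad2deg(np.arctan2(v[1],v[0])))
E
```

```text
z [0.064 0.099 0.101]
525 top along cx 0.13594836668318247 0.14845851698714654 cy -0.448053964015043 -0.34922139646874417
orange [0.3914546  0.05604804 0.013     ] 0.11527526908190874 -0.3782719950489336
green [0.3894819  0.03709859 0.013     ] 0.0962470893143475 -0.3792215077909266
yellow [nan nan nan] nan nan
handle [0.41570018 0.07954356 0.        ]
edge angle 81.036316h.py:29: RuntimeWarning: Mean of empty slice.
  o[n]=ray_plane(cal,b.mean(0)[None],z)[0]
  ret = um.true_divide(
```

```bash
cat >> h.py <<'E'
R1=rot(1); H=.1423*cx-.431*cy
def at(pull,z): return H-pull*cx+np.array([0,0,z])
def shot(name):
    cal=manip.get_calibration("wrist"); p,d=manip.grab_frame("wrist"); cv2.imwrite(f"pics/{name}.png",p[:,:,::-1])
    np.savez(f"pics/{name}.npz",d=d,K=cal["camera_matrix"],k1=cal["k1"],R=cal["R"],t=cal["t"])
    return p,d,cal
def stat(): print("t",manip.current_time(),"ee cx",(np.array(manip.current_ee_pos())-H)@cx,"F",np.round(manip.current_force(),1),"w",manip.current_grip_width(),"gf",manip.current_grip_force())
E
python3 - <<'E'
from h import *
print(at(0,.063))
manip.move_l(at(0,.13),R1,max_speed=.15)
manip.move_l(at(0,.063),R1,max_speed=.08); stat()
manip.set_gripper(0.0,60); stat()
manip.move_l(at(.027,.063),R1,max_speed=.03); manip.dwell(.3); stat()
shot("w2")
p,_=manip.grab_frame("top"); cv2.imwrite("pics/t2.png",p[:,:,::-1])
stat()
E
```

```text
[0.44769632 0.074688   0.063     ]
t 5.95 ee cx 8.791453341894531e-05 F [ 0.2 -0.1  0.5] w 0.9992940334733317 gf 0.0
t 6.6 ee cx -0.000617748363950826 F [-1.7 -8.   5.5] w 0.1561936932308447 gf 58.67628872394562
t 7.95 ee cx -0.026524461787457623 F [-1.5  6.1  5.2] w 0.15571689846324988 gf 58.980252742767334
t 8.05 ee cx -0.026538144446691173 F [-0.6  6.9  4.6] w 0.1548049765731587 gf 58.98005425930023
```

View pics/w2.png

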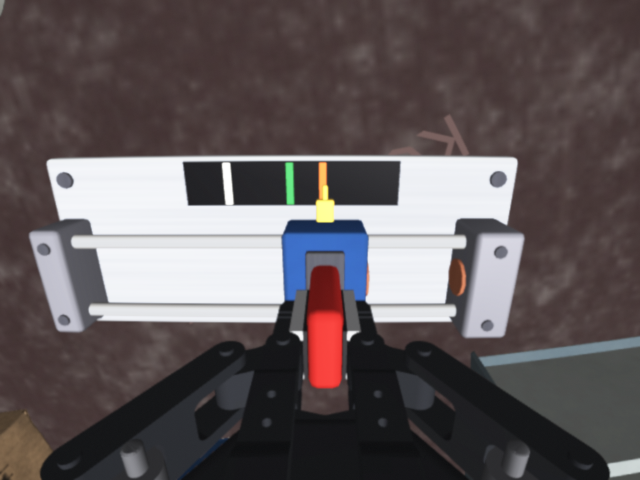

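The handle is gripped and pulled. The pointer tip at about (325,190) is close to the orange line at about (322,180), so I'll measure the gap.

```bash
cat >> h.py <<'E'
def gap(p,cal):
    """clamp-x of pointer tip minus orange line (m), white/green checks"""
    h=cv2.cvtColor(p,cv2.COLOR_RGB2HSV)
    B=lambda lo,hi,box: (lambda v,u:np.c_[u+box[0],v+box[1]].astype(float))(*np.nonzero(cv2.inRange(h[box[1]:box[3],box[0]:box[2]],lo,hi)))
    o=B((8,150,120),(19,255,255),(300,160,350,183)); g=B((50,110,90),(80,255,255),(270,160,310,205))
    y=B((23,120,120),(35,255,255),(300,183,350,225))
    tip=y[y[:,1]<y[:,1].min()+9]
    f=lambda b,z:(ray_plane(cal,b.mean(0)[None],z)[0]-H)@cx
    print("px o",o.mean(0).round(2),"tip",tip.mean(0).round(2),"all",y.mean(0).round(2))
    print("orange",f(o,.013),"green",f(g,.013),"tip",[round(f(tip,z),5) for z in(.013,.017,.02)])
E
python3 - <<'E'
from h import *
p=cv2.imread("pics/w2.png"); f=np.load("pics/w2.npz")
gap(p[:,:,::-1].copy(),dict(camera_matrix=f["K"],k1=float(f["k1"]),R=f["R"],t=f["t"]))
print(np.round((-f["R"].T@f["t"]-H)@np.c_[cx,cy,[0,0,1]],3))
cv2.imwrite("pics/crop2.png",cv2.resize(p[150:230,270:370],(800,600),interpolation=cv2.INTER_NEAREST))
E
```

```text
px o [322.11 172.3 ] tip [324.36 188.86] all [324.34 201.36]
orange -0.02709472957076476 green -0.04608282823142215 tip [np.float64(-0.02581), np.float64(-0.02582), np.float64(-0.02582)]
[-0.026  0.082  0.206]
```

View pics/crop2.png

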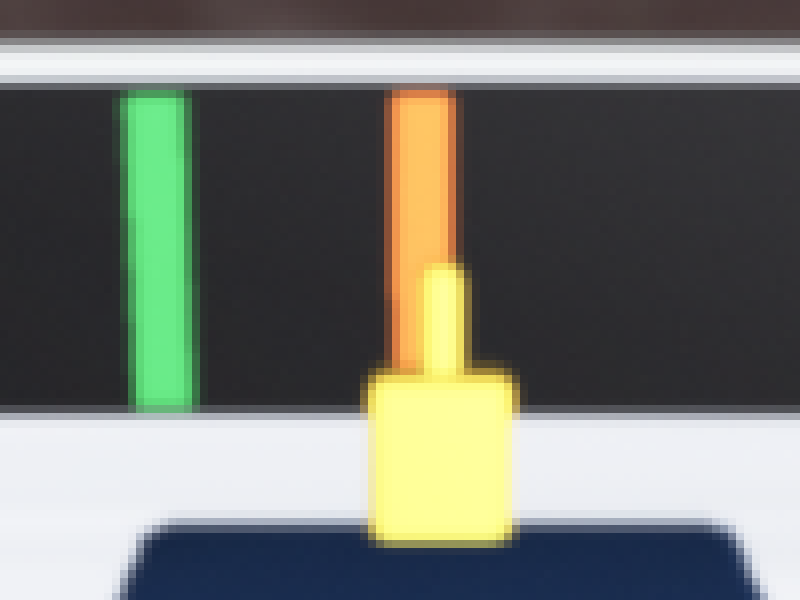

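The pointer stands about 1.1 mm short of the line's centre, so I'll correct that and check again.

Run:
```python
from h import *
manip.move_l(at(.0281,.063),R1,max_speed=.01); manip.dwell(.5); stat()
p,d,cal=shot("w3"); gap(p,cal); manip.dwell(.5); stat()
cv2.imwrite("pics/crop3.png",cv2.resize(p[150:230,270:370,::-1],(800,600),interpolation=cv2.INTER_NEAREST))
```

```text
t 8.8083 ee cx -0.027620874783174588 F [-1.3  6.3  5.6] w 0.15691261062147077 gf 59.00404930114746
px o [324.18 172.36] tip [324.9  188.52] all [324.35 202.21]
orange -0.02699843408336158 green -0.046069987426362424 tip [np.float64(-0.02659), np.float64(-0.02659), np.float64(-0.0266)]
t 9.3583 ee cx -0.027626397719283095 F [-1.2  6.5  3.8] w 0.15656781108302018 gf 59.00324821472168
```

View pics/crop3.png

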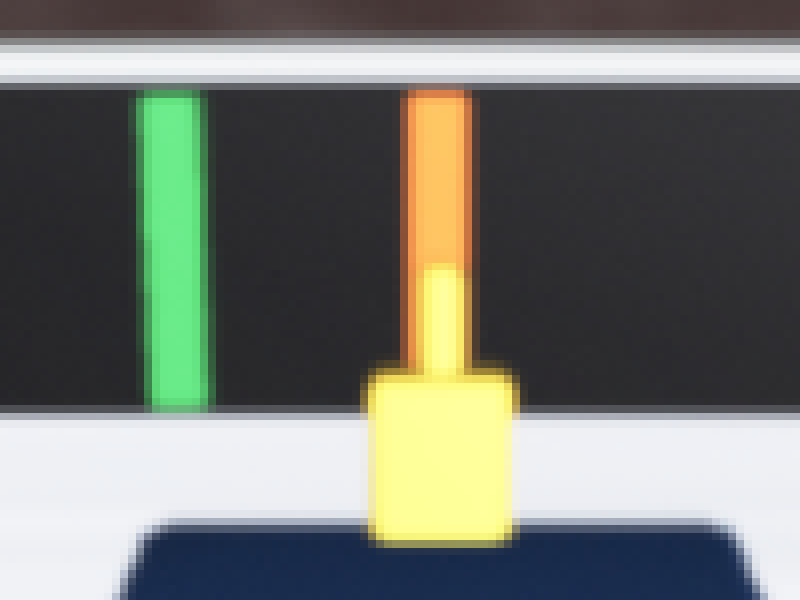

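The pointer now stands on the orange line, within about 0.4 mm of its centre. The grip holds at 59 N and the jaw is still, so I'm handing the job in.

```bash
python3 -c "
from h import *
stat(); print(np.abs(manip.current_joint_vel()).max()); print(manip.sign_off())"
```

```text
t 9.3583 ee cx -0.027626397719283095 F [-1.2  6.5  3.8] w 0.15656781108302018 gf 59.00324821472168
0.00206720305653286
the job is handed in; nothing more can be done
None
```

The grey plug waits in the yellow tray, so I pulled the clamp open until its pointer stood on the orange line (within about 0.4 mm of centre); the gripper is holding it there, nothing else was touched, and the job was handed in at 9.4 s.

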